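# Open the square sweet jar in the counter brace

## Robot

A 6-joint arm with a two-finger parallel gripper is mounted at the origin on the work surface. World frame = base frame: x ahead of the robot, y to its left, z up, the work surface at z = 0. Lengths are in m, angles in rad, forces in N, time in s.
With the tool pointing down it reaches from about 0.35 to 0.875 m from the base axis. Payload 4.2 kg.
Tool frame: the origin (TCP) lies on the centre line of the jaws, within the pads' length; the fingertips stand 14 mm ahead of it and the grasp point (between the pads) lies 5 mm behind it; z points along the fingers, y is the line along which they close (so a half turn about z gives the same grasp; the last joint's range is limited). The gripper opens to 85 mm and grips with 20 to 120 N. Pads are 22 mm wide; open, the fingers measure 114 mm over their backs; the gripper's body (76 mm by 85 mm) begins 54 mm behind the grasp point. The pads swing forward as they close: fully open they stand 13 mm farther back than shut.
Start: joints at [-0.924, 0.385, 0.008, 0, -1.194, -0.259], TCP at [0.236, -0.579, 0.245] pointing down, gripper open.
Joint ranges: [-3.14, 3.14], [-1.21, 2.06], [-1.07, 1.41], [-3.16, 2.05], [-2.99, -0.16], [-3.1, 3.1]. Speed limits (rad/s): [2.79, 2.79, 3.14, 3.14, 3.14, 3.14].

## Interface

Orientations are given as a unit quaternion [x, y, z, w].
In Python, from cell import state, cams, workorder gives the robot as it stands. The module is installed in compiled form; this text tells all that it offers.
- The arm moves only by the tool carry_out, never from a script. Its arguments are lists of equal length, an entry for each row: "xyz": the shift along the tool's x, y, z in mm, a list of three; "roll": the turn about the tool's z in degrees; "jaw": the closure, from -1 (fully open) to 1 (shut). In form: {"xyz": [[x, y, z], ...], "roll": [roll, ...], "jaw": [jaw, ...]}. A call has exactly 5 rows; each row shifts and turns the commanded pose from where the row before left it, along the tool's axes as they then stand; what a row does not reach is not made up. A row lasts 1/10 s, in which the tool goes at most 50 mm and 8.59 degrees, less where a joint would pass 70% of its speed; a pose out of reach is approached as far as the arm can. A call is refused whole if a number of a shift passes 50 or a number of a turn 8.59, either way. A call with a gripper value outside its range is refused whole. The fingers move at their own pace and stop on an object; the grip force is fixed at half the most. Time passes only in rows, so rows that do not move let the fingers close, or fill a call up. It gives the time, the measured TCP pose, the force, the opening and the grip force at its end, in the units of the state.
- state(): the state, without advancing time (a new reading comes with each control period).
- cams.capture(name): name is "scene" or "top" or "wrist"; returns the picture (480x640x3 uint8, red, green, blue); there is no depth.
- cams.camera_info(name): a dict with "mtx" (3x3 intrinsics, pixels), "k1" (the pictures are not rectified: a ray, as slopes to the right and down, at radius r is drawn at 1 + k1 r^2 times it, then the intrinsics apply), "extrinsics" (4x4, takes a point from camera to world coordinates); the wrist camera has in their place "mount" (4x4, takes a point from camera to tool coordinates, whose origin is the TCP and whose axes are the flange's). Camera axes: x right, y up, looking along -z (the intrinsics and any distortion apply to the point x, -y, -z); pixel columns grow to the right and rows downward; lengths in m; the calibration is good to about 2 mm. A picture is of the moment at which its call begins: read the wrist's pose just before it. camera_info takes no time and is no camera call.
- workorder.hand_in(): hands the job in; it is judged then, once.
The state is a dict: "clock": time; "joints": joint angles; "qvel": joint speeds; "effort": joint torques, N m; "position": TCP position; "tcp_rot": TCP orientation; "contact_force": force on the tool from outside, world axes, zero at the start; "torque": the same for the moment, N m; "opening": finger opening in m; "grip_force": force on a finger pad.
Only numpy, scipy, OpenCV 4.12 (cv2) and the standard library are available. Lean on these libraries where they do the work, as an engineer would, in place of code of your own. Each camera call takes 0.05 s, during which the arm holds its last target. There are 200 camera calls.

## Task

Stand the square sweet jar fully home in the wooden brace on the counter, cap still screwed on, so that it cannot turn. Then unscrew its tight cap, stop turning when the threads let go, lift the cap straight off and finish while still holding it level, about 2 cm above the jar's mouth, with the jar left standing in the brace. Leave the round jars and everything else where they are.

Things in the scene. Friction and masses are not known exactly. Their poses are not given: they have to be found in the camera images.
- jar: the one square sweet jar, loose, clear plastic, about 0.55 kg: a box 70 x 70 mm, 90 mm high, edges rounded 8 mm, and on it a neck of 42 mm diameter up to 116 mm with a right-hand two-start thread. Origin: centre of its underside; z up, x and y square to its sides. Unbraced it turns along with its tight cap. It can be lifted by the screwed-on cap.
- jar_mouth (a point): the jar's mouth, on its axis 123.5 mm above its underside: the top of the white sprung seal plate (41 mm across) when the cap is off. The plate stays on the neck; it pushes the cap up with about 8 N when tight and 3 N where the threads let go, which makes the cap stiff to turn (about 0.3 N m).
- cap: round steel screw cap of the square jar, loose, 45 g, 62 mm across (20 shallow flats), 26 mm high. Origin: centre of its open lower rim, z up, x along its two inner lugs. Screwed on, the rim is 98 to 99 mm above the jar's underside, 8 mm above the shoulder. It loosens anticlockwise seen from above, rising 1.6 mm per rad; friction keeps it where it is left. It is off when its rim is above jar_mouth.
- cap_top (a point): centre of the cap's top, 26 mm above its rim, with a 2 mm high, 50 mm long rib along the cap's x. With t the cap's yaw less the jar's yaw: t is 0 to 0.35 rad at the start; clockwise it stops at about -0.1; the threads let go at 1.65; from 1.7 to 2.5 the cap lifts straight off; beyond that (2.7) it jams against a stop.
- rib_end (a point): the end of the rib on the cap's top that lies 25 mm from the axis along the cap's +x, 28 mm above the cap's rim. At the start it points along the jar's x axis or up to 0.35 rad anticlockwise of it.
- brace: wooden U-shaped jar brace fixed to the counter: two cheeks 77 mm apart and a back wall, all 14 mm thick, 50 mm high; open at top and front; the jar stands on the counter inside, in any of its four square turns. Origin: on the counter, where the centre of the jar's underside belongs; back wall's inner face 35.5 mm along +x, cheeks' inner faces 38.5 mm along +y and -y; open front 48 mm along -x.
- round_jar_a: bystander: round clear sweet jar with a steel cap, 72 mm across, 122 mm high; origin at the centre of its underside. Leave it alone.
- round_jar_b: bystander: the other round jar, the same size. Leave it alone.
- can: bystander: food can, 66 mm across, 85 mm high; origin at the centre of its underside
- carton: bystander: cardboard carton 50 x 80 x 60 mm high; origin at the centre of its underside
- cup: bystander: white cup, 62 mm across, 70 mm high; origin at the centre of its underside
- tin: bystander: small tin, 54 mm across, 60 mm high; origin at the centre of its underside
- soap_box: bystander: paper box 40 x 65 x 30 mm high; origin at the centre of its underside
Mind the look-alikes: they are no part of the job. Of the things that look like the cap, the larger one is meant. Of the things that look like the brace, take the one that is farthest from the robot's base at the start.

How it is judged:
On the way:
1. the square jar stands fully home in the brace (within 8 mm), upright on the counter, with its cap still screwed on (horizontal distance between jar and brace below 0.008 m and height (world z) of jar below 0.004 m and angle between jar's own z axis and vertical below 0.08 rad and z of cap in the frame of jar below 0.106 m), for 0.2 s.
At the end, for the whole second after the job is handed in: The jar stands still, upright, untouched by the robot, within 12 mm of the brace's origin; the gripper holds the cap still, level to 0.25 rad, clear of the jar, within 20 mm of its axis, with its rim 3 to 41 mm above the seal plate (126.5 to 165 mm above the jar's underside) (horizontal distance between jar and brace below 0.012 m and height (world z) of jar below 0.004 m and angle between jar's own z axis and vertical below 0.08 rad and z of cap in the frame of jar between 0.1265 and 0.165 m and horizontal distance between cap and jar below 0.02 m and angle between cap's own z axis and vertical below 0.25 rad and contact force between cap and the fingers above 2 N and contact force between cap and jar below 0.05 N and contact force between jar and the arm below 0.05 N and contact force between jar and the fingers below 0.05 N and linear speed of each of cap, jar below 0.03 m/s); the arm keeps its last pose, push and grip.
It fails at once if the cap was turned on far past where the threads let go, to the stop (rib end over 2.6 rad round from the jar's x axis with the cap still on) (z of cap in the frame of jar below 0.106 m and x of rib_end in the frame of jar below -0.0215 m).
It fails at once if the cap came off while the jar was not in the brace (z of cap in the frame of jar above 0.1265 m and horizontal distance between jar and brace above 0.02 m).
It fails at once if the jar was tipped by more than 0.5 rad (angle between jar's own z axis and vertical above 0.5 rad).
It fails at once if a bystander was moved by more than 30 mm (distance of any of round_jar_a, round_jar_b, can, carton, cup, tin, soap_box from where it was at the start of the episode above 0.03 m).
It also fails if it takes over 72 s, if anything falls off the work surface, if the arm or the gripper's body presses on something with over 40 N, if the wrist force passes 120 N, or if a joint passes its speed limit or range.

## Working session

There is one attempt and no reset: what is moved stays moved. The work goes in short steps, Python scripts to look and compute and a tool call to move; the robot and the scene stay as the last step left them, time stands still between calls to the robot, and variables do not carry over. Pictures are saved under pics/ and viewed, at most 10 in all, crops included, and the job is handed in when it is done.

Besides the shell and the picture viewer there is one more tool, called after "Emit:" as name(argument=value, ...), one argument or row to a line, values as JSON. carry_out: Moves the arm, as the interface text tells. Its arguments: {"type":"object","properties":{"xyz":{"type":"array"},"roll":{"type":"array"},"jaw":{"type":"array"}},"required":["xyz","roll","jaw"]}

```bash
mkdir -p pics
cat > h.py <<'E'
import numpy as np,cv2
from cell import state,cams,workorder
from scipy.spatial.transform import Rotation as R
def ext(n,s=None):
    i=cams.camera_info(n)
    if 'extrinsics' in i: return i,np.array(i['extrinsics'])
    T=np.eye(4);T[:3,:3]=R.from_quat(s['tcp_rot']).as_matrix();T[:3,3]=s['position']
    return i,T@np.array(i['mount'])
def ray(n,px,s=None):
    i,E=ext(n,s);K=np.array(i['mtx']);k=i['k1']
    d=np.array([(px[0]-K[0,2])/K[0,0],(px[1]-K[1,2])/K[1,1]]);u=d.copy()
    for _ in range(30): u=d/(1+k*(u@u))
    return E[:3,3],E[:3,:3]@np.array([u[0],-u[1],-1])
def onz(n,px,z,s=None):
    o,v=ray(n,px,s);return o+v*(z-o[2])/v[2]
def proj(n,p,s=None):
    i,E=ext(n,s);K=np.array(i['mtx']);q=E[:3,:3].T@(np.array(p)-E[:3,3])
    u=np.array([q[0],-q[1]])/-q[2];u=u*(1+i['k1']*(u@u))
    return K[0,0]*u[0]+K[0,2],K[1,1]*u[1]+K[1,2]
E
python3 - <<'E'
from h import *
s=state();print(s)
for n in('scene','top','wrist'):
    im=cams.capture(n);cv2.imwrite(f'pics/{n}0.png',im[:,:,::-1])
    i,E=ext(n,s);print(n,np.round(E,3).tolist(),i['mtx'],i['k1'])
E
```

```text
{'clock': 0.0, 'joints': array([-9.24392048e-01,  3.85564547e-01,  6.58064117e-03, -4.94252399e-04,
       -1.19397492e+00, -2.58592003e-01]), 'qvel': array([ 1.32508432e-04,  6.13439246e-05,  1.55112438e-05, -1.25232273e-03,
       -2.09597245e-04, -1.81520575e-03]), 'effort': array([-8.87618498e-04, -3.92286623e+01,  1.88396949e+01,  4.18623760e+00,
       -4.72420346e-03,  1.65929708e-05]), 'position': array([ 0.23614893, -0.57805917,  0.24419974]), 'tcp_rot': array([-1.92603696e-01,  9.81276003e-01,  1.07285480e-03, -2.66165093e-04]), 'contact_force': array([0.4018162 , 0.35702536, 0.32215044]), 'torque': array([-0.0309968 , -0.00547735, -0.01152559]), 'grip_force': 0.0, 'opening': 0.0855677691415315}
scene [[0.515, -0.555, 0.653, 1.201], [0.857, 0.329, -0.396, -0.375], [0.005, 0.764, 0.646, 0.802], [0.0, 0.0, 0.0, 1.0]] [[436.35973094   0.         310.46772205]
 [  0.         436.35973094 238.61859326]
 [  0.           0.           1.        ]] -0.08755328671605879
top [[-0.012, 0.998, -0.056, 0.43], [-1.0, -0.011, 0.012, 0.04], [0.011, 0.056, 0.998, 1.302], [0.0, 0.0, 0.0, 1.0]] [[466.45719202   0.         320.19743206]
 [  0.         466.45719202 243.97704225]
 [  0.           0.           1.        ]] -0.094185604944693
wrist [[-0.379, -0.883, -0.277, 0.165], [0.925, -0.361, -0.117, -0.607], [0.003, -0.301, 0.954, 0.372], [0.0, 0.0, 0.0, 1.0]] [[394.41017005   0.         328.39118034]
 [  0.         394.41017005 235.91604801]
 [  0.           0.           1.        ]] -0.0028738435800106706
```

View pics/top0.png

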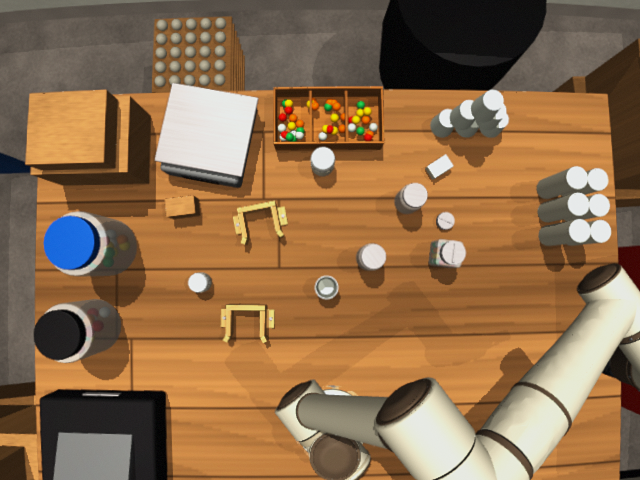

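View pics/scene0.png

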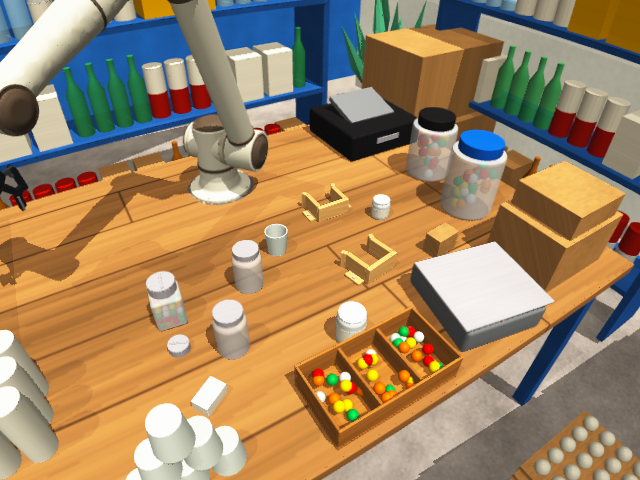

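Candidates. Jars: (450,254) in the top view has the square body and ribbed cap; (372,257) and (413,197) are round. The disc at (446,221) is the small look-alike cap lying on the counter. Braces: (260,220) is farther from the base than (247,322). I'll confirm with a crop.

Run:
```python
from h import *
im=cv2.imread('pics/top0.png')
a=cv2.resize(im[205:275,405:475],None,fx=8,fy=8,interpolation=cv2.INTER_CUBIC)[:, :400]
a=cv2.resize(im[210:280,418:468],None,fx=8,fy=8,interpolation=cv2.INTER_CUBIC)
b=cv2.resize(im[190:260,228:278+12],None,fx=6,fy=8,interpolation=cv2.INTER_CUBIC)
b=cv2.resize(im[190:260,228:292],None,fx=6,fy=6,interpolation=cv2.INTER_CUBIC)
b=cv2.copyMakeBorder(b,0,140,0,0,cv2.BORDER_CONSTANT)
cv2.imwrite('pics/c1.png',np.hstack([a,b]))
hsv=cv2.cvtColor(im,cv2.COLOR_BGR2HSV)
print(hsv[208,262],hsv[222,300],hsv[310,247])
m=cv2.inRange(hsv,(20,80,170),(35,255,255))
c,_=cv2.findContours(m,cv2.RETR_EXTERNAL,cv2.CHAIN_APPROX_NONE)
for k in c:
    if cv2.contourArea(k)>60:print(cv2.contourArea(k),cv2.minAreaRect(k),cv2.boundingRect(k))
for n,p in(('roundA',(413,192)),('roundB',(372,255))):print(n,onz('top',p,.122))
print('jar cap',onz('top',(453,253),.125)); print('brace',onz('top',(260,222),.05))
```

```text
[ 17 154 162] [ 15 171 182] [ 22 142 142]
390.0 ((243.5, 323.5), (37.0, 45.0), 90.0) (221, 305, 46, 38)
109.5 ((282.0639953613281, 215.35198974609375), (18.067432403564453, 7.334303855895996), 79.69515228271484) (278, 206, 10, 19)
426.5 ((257.024169921875, 221.98138427734375), (36.29250717163086, 46.40859603881836), 78.9964599609375) (233, 201, 51, 43)
109.5 ((360.4599914550781, 113.27999114990234), (9.800000190734863, 21.60000228881836), 53.130104064941406) (352, 107, 20, 16)
roundA [ 0.62695644 -0.21412795  0.122     ]
roundB [ 0.46641619 -0.10527676  0.122     ]
jar cap [ 0.468891   -0.31292082  0.125     ]
brace [0.5610687  0.18657968 0.05      ]
```

View pics/c1.png

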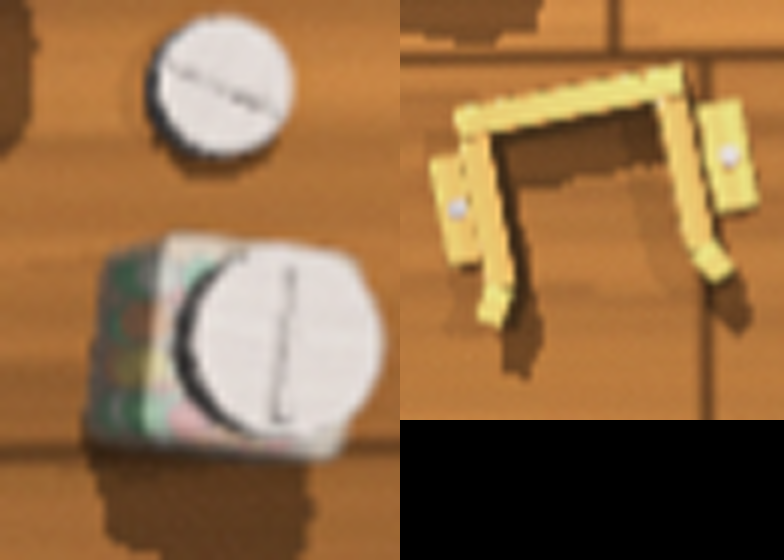

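The crop confirms it: square body with a ribbed cap centred at (453.6,252.8); the smaller disc at (446,221) is the look-alike. The brace at (260,220) opens towards -x and is yawed about +10°. Next I'll work out the numbers.

```bash
cat >> h.py <<'E'
def to(p,xyaw):
    "shift mm in tool frame and roll deg to reach p with tool-x yaw (deg)"
    s=state();M=R.from_quat(s['tcp_rot']).as_matrix()
    d=M.T@(np.array(p)-s['position'])*1000
    y=np.degrees(np.arctan2(M[1,0],M[0,0]))
    r=-((xyaw-y+180)%360-180)
    print('pos',s['position'].round(4),'xyaw',round(y,2),'tilt',M[:,2].round(4),'j',s['joints'].round(2),'t',s['clock'],'shift',d.round(1),'roll',round(r,2))
E
python3 - <<'E'
from h import *
yaw=lambda v:np.degrees(np.arctan2(v[1],v[0]))
A=lambda x,y,o=(418,210):(o[0]+x/8-.5+.06,o[1]+y/8-.5+.06)
B=lambda x,y:(228+(x-400)/6-.4,190+y/6-.4)
c=onz('top',A(285,342),.1255);print('cap',c)
print('rib',yaw(onz('top',A(292,268),.1265)-onz('top',A(278,420),.1265)))
print('jar edge normal',yaw(onz('top',A(345,255),.09)-onz('top',A(165,233),.09))+90)
# brace rim: outer back wall corners, cheek ends (top z=.05)
P=[onz('top',B(*q),.05) for q in((460,112),(678,66),(490,140),(660,103),(512,290),(688,250))]
for p in P:print(p.round(4))
print('back yaw',yaw(P[1]-P[0])+90,yaw(P[3]-P[2])+90,'width in',np.linalg.norm(P[3]-P[2]))
u=np.array([np.cos(np.radians(yaw(P[3]-P[2])+90)),np.sin(np.radians(yaw(P[3]-P[2])+90)),0])
print('brace o',(P[2]+P[3])/2-u*.0355,(P[0]+P[1])/2-u*.0495)
# scene check of predicted points
print('scene cap',proj('scene',c),'brace back',proj('scene',(P[0]+P[1])/2))
to([c[0],c[1],.244],yaw(onz('top',A(292,268),.1265)-onz('top',A(278,420),.1265))+180)
E
```

```text
cap [ 0.47062989 -0.31329939  0.1255    ]
rib -6.891919639017544
jar edge normal -7.473805501365902
[0.5991 0.2472 0.05  ]
[0.6188 0.1487 0.05  ]
[0.5862 0.2336 0.05  ]
[0.6021 0.1569 0.05  ]
[0.5184 0.2238 0.05  ]
[0.5355 0.1446 0.05  ]
back yaw 11.301233343191143 11.667434727094374 width in 0.07835846797257233
brace o [0.55939661 0.1880686  0.05      ] [0.56047386 0.18792802 0.05      ]
scene cap (np.float64(160.40278130691658), np.float64(280.26113158682784)) brace back (np.float64(382.89138019853556), np.float64(261.12072677756447))
pos [ 0.2362 -0.5782  0.2445] xyaw -157.79 tilt [-7.0e-04  1.4e-03 -1.0e+00] j [-0.92  0.39  0.01 -0.   -1.19 -0.26] t 0.15 shift [-317.2  156.6    0.7] roll 29.1
```

Emit:
carry_out(
  xyz=[
    [-20,10,0],
    [-35,17,0],
    [-35,17,0],
    [-35,17,0],
    [-35,17,0],
  ],
  roll=[0,0,0,0,0],
  jaw=[-1,-1,-1,-1,-1],
)

```text
clock: 0.65
position: [0.3556, -0.4445, 0.245]
tcp_rot: [-0.193, 0.981, 0.0, -0.0]
contact_force: [0.6, -0.5, -0.1]
opening: 0.0854
grip_force: 0.0
```

Emit:
carry_out(
  xyz=[
    [-35,17,0],
    [-35,17,0],
    [-35,17,0],
    [-30,15,0],
    [-22,13,0],
  ],
  roll=[0,0,0,0,0],
  jaw=[-1,-1,-1,-1,-1],
)

```text
clock: 1.15
position: [0.4716, -0.3117, 0.245]
tcp_rot: [-0.193, 0.981, 0.0, -0.0]
contact_force: [-0.1, 0.2, 1.1]
opening: 0.0855
grip_force: 0.0
```

Emit:
carry_out(
  xyz=[
    [0,0,0],
    [0,0,0],
    [0,0,0],
    [0,0,0],
    [0,0,0],
  ],
  roll=[6,8,8,7,0],
  jaw=[-1,-1,-1,-1,-1],
)

```text
clock: 1.65
position: [0.4703, -0.3132, 0.245]
tcp_rot: [0.059, 0.998, 0.0, -0.0]
contact_force: [0.1, 1.4, -0.3]
opening: 0.0852
grip_force: 0.0
```

Run:
```python
from h import *
s=state();im=cams.capture('wrist');np.savez('w1.npz',**s);cv2.imwrite('pics/w1.png',im[:,:,::-1])
to([.4706,-.3133,.107],173.1)
for p in([.4706,-.3133,.1245],):print(proj('wrist',p,s))
for k in(-.025,.025):
  a=np.radians(-6.9);print(proj('wrist',[.4706+k*np.cos(a),-.3133+k*np.sin(a),.1265],s))
```

```text
pos [ 0.4703 -0.3132  0.245 ] xyaw 173.36 tilt [-5.e-04  3.e-04 -1.e+00] j [-0.3   0.28 -0.14 -0.   -1.15 -1.39] t 1.7 shift [-4.00e-01 -1.00e-01  1.38e+02] roll 0.26
(np.float64(327.24598204225634), np.float64(235.06516126914764))
(np.float64(327.3434120653679), np.float64(198.51352506778392))
(np.float64(327.1434140596829), np.float64(271.32315356385476))
```

View pics/w1.png

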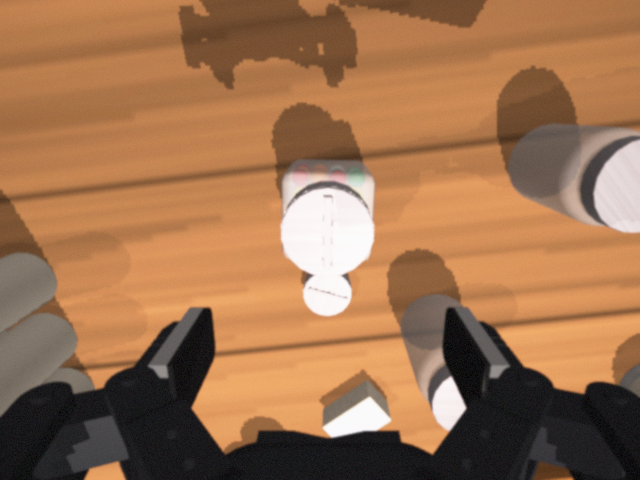

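The wrist view shows the square jar's cap centred at (327,231.5), its rib running (328,195) to (327,268) along the image vertical. The prediction was (327,235), so they agree to about 2.5 mm. The small cap at (327,294) lies next to it. I'll descend partway and re-measure.

Emit:
carry_out(
  xyz=[
    [1,0,10],
    [0,0,20],
    [0,0,20],
    [0,0,15],
    [0,0,0],
  ],
  roll=[0,0,0,0,0],
  jaw=[-1,-1,-1,-1,-1],
)

```text
clock: 2.2
position: [0.4676, -0.3125, 0.1772]
tcp_rot: [0.059, 0.998, 0.001, -0.003]
contact_force: [0.5, -0.4, -0.1]
opening: 0.0856
grip_force: 0.0
```

```bash
cat >> h.py <<'E'
def white(n,px,s,lo=170,r=90):
    im=cams.capture(n);hsv=cv2.cvtColor(im,cv2.COLOR_RGB2HSV)
    m=cv2.inRange(hsv,(0,0,lo),(180,40,255))
    c,_=cv2.findContours(m,cv2.RETR_EXTERNAL,cv2.CHAIN_APPROX_NONE)
    for k in c:
        (x,y),q=cv2.minEnclosingCircle(k)
        if cv2.contourArea(k)>150 and np.hypot(x-px[0],y-px[1])<r: print(n,'ellipse',cv2.fitEllipse(cv2.convexHull(k)),'bb',cv2.boundingRect(k))
    return im
E
python3 - <<'E'
from h import *
s=state();to([.4692,-.3133,.107],173.1)
p=proj('wrist',[.4692,-.3133,.1245],s);print(p)
im=white('wrist',p,s);cv2.imwrite('pics/w2.png',im[:,:,::-1])
white('scene',(160,281),None,150,30)
E
```

```text
pos [ 0.4676 -0.3125  0.1772] xyaw 173.26 tilt [-0.0058  0.0027 -1.    ] j [-0.3   0.34 -0.24 -0.   -0.99 -1.39] t 2.2 shift [-2.1 -0.8 70.2] roll 0.16
(np.float64(325.71105645449467), np.float64(278.7849225287208))
wrist ellipse ((329.1664733886719, 271.581298828125), (118.88188934326172, 174.26612854003906), 15.677671432495117) bb (265, 199, 123, 160)
wrist ellipse ((303.5183410644531, 231.98362731933594), (56.89259338378906, 86.9774398803711), 134.97230529785156) bb (269, 197, 48, 43)
scene ellipse ((165.8222198486328, 298.71514892578125), (34.33790969848633, 62.086151123046875), 159.1110076904297) bb (146, 272, 40, 52)
```

Emit:
carry_out(
  xyz=[
    [0,0,15],
    [0,0,18],
    [0,0,18],
    [0,0,12],
    [0,0,6],
  ],
  roll=[0,0,0,0,0],
  jaw=[-1,-1,-1,-1,-1],
)

```text
clock: 2.8
position: [0.4695, -0.3133, 0.1109]
tcp_rot: [0.059, 0.998, -0.0, -0.0]
contact_force: [-0.4, -0.9, -0.4]
opening: 0.0855
grip_force: 0.0
```

Emit:
carry_out(
  xyz=[
    [0,0,4],
    [0,0,0],
    [0,0,0],
    [0,0,0],
    [0,0,0],
  ],
  roll=[0,0,0,0,0],
  jaw=[-1,-1,-1,0,1],
)

```text
clock: 3.3
position: [0.4699, -0.3136, 0.1081]
tcp_rot: [0.059, 0.998, -0.0, 0.001]
contact_force: [-2.7, -1.4, 6.8]
opening: 0.0605
grip_force: 65.1
```

Emit:
carry_out(
  xyz=[
    [0,0,0],
    [0,0,0],
    [0,0,0],
    [0,0,0],
    [0,0,0],
  ],
  roll=[0,0,0,0,0],
  jaw=[1,1,1,1,1],
)

```text
clock: 3.8
position: [0.4698, -0.3137, 0.1082]
tcp_rot: [0.059, 0.998, -0.001, 0.001]
contact_force: [-1.4, -1.5, 6.1]
opening: 0.061
grip_force: 64.7
```

Emit:
carry_out(
  xyz=[
    [0,0,-5],
    [0,0,-15],
    [0,0,-25],
    [0,0,-30],
    [0,0,-30],
  ],
  roll=[0,0,0,0,0],
  jaw=[1,1,1,1,1],
)

```text
clock: 4.3
position: [0.4681, -0.3119, 0.2107]
tcp_rot: [0.06, 0.998, 0.002, -0.002]
contact_force: [1.6, -0.1, -5.1]
opening: 0.0607
grip_force: 66.7
```

Emit:
carry_out(
  xyz=[
    [0,0,-25],
    [0,0,-15],
    [0,0,-5],
    [0,0,0],
    [0,0,0],
  ],
  roll=[0,0,0,0,0],
  jaw=[1,1,1,1,1],
)

```text
clock: 4.8
position: [0.4685, -0.3125, 0.2551]
tcp_rot: [0.059, 0.998, 0.001, -0.002]
contact_force: [-0.6, -0.4, -6.6]
opening: 0.0607
grip_force: 66.8
```

Run:
```python
from h import *
u=np.array([np.cos(np.radians(11.5)),np.sin(np.radians(11.5))])
b=np.array([.5600,.1880])-.0035*u
to([b[0],b[1],.255],173.3+7.4+11.5)
s=state();print(s['contact_force'],s['opening'],proj('wrist',[.47,-.3137,.245],s))
for n in('wrist','scene'):cv2.imwrite(f'pics/l_{n}.png',cams.capture(n)[:,:,::-1])
a=cv2.imread('pics/l_wrist.png')[60:460,120:520];b=cv2.imread('pics/l_scene.png')[130:380,60:310];cv2.imwrite('pics/l.png',np.hstack([a,cv2.resize(b,(400,400))]))
```

```text
pos [ 0.4685 -0.3125  0.2551] xyaw 173.2 tilt [-0.0037  0.0025 -1.    ] j [-0.3   0.27 -0.13 -0.   -1.17 -1.39] t 4.8 shift [-28.3 506.7   1. ] roll -19.0
[-0.59403608 -0.39711945 -6.60679011] 0.06070497734358189 (np.float64(324.20177156766255), np.float64(321.66661753141733))
```

View pics/l.png

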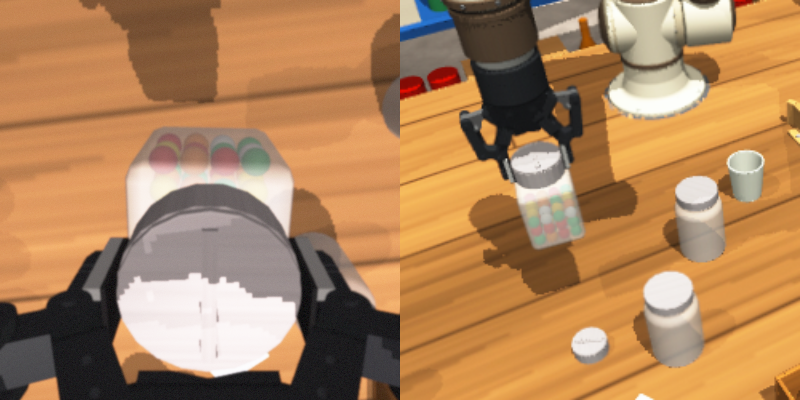

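The jar hangs square to the tool, cap in the pads, rib centre at about (329,351) in the full wrist image. I'll carry it across at this height, clear of the 122 mm round jars.

Emit:
carry_out(
  xyz=[
    [-1,10,0],
    [-1,20,0],
    [-2,30,0],
    [-2,35,0],
    [-2,35,0],
  ],
  roll=[0,0,0,0,0],
  jaw=[1,1,1,1,1],
)

```text
clock: 5.4
position: [0.4926, -0.1834, 0.2568]
tcp_rot: [0.059, 0.998, 0.0, -0.0]
contact_force: [0.4, -0.4, -4.8]
opening: 0.0606
grip_force: 66.7
```

Emit:
carry_out(
  xyz=[
    [-2,35,0],
    [-2,35,0],
    [-2,35,0],
    [-2,35,0],
    [-2,35,0],
  ],
  roll=[0,0,0,0,0],
  jaw=[1,1,1,1,1],
)

```text
clock: 5.9
position: [0.523, -0.0105, 0.257]
tcp_rot: [0.059, 0.998, 0.0, -0.0]
contact_force: [0.8, -0.6, -5.7]
opening: 0.0611
grip_force: 66.7
```

Emit:
carry_out(
  xyz=[
    [-2,35,0],
    [-2,35,0],
    [-2,35,0],
    [-2,35,0],
    [-2,30,0],
  ],
  roll=[0,0,0,0,0],
  jaw=[1,1,1,1,1],
)

```text
clock: 6.4
position: [0.5529, 0.1575, 0.2568]
tcp_rot: [0.059, 0.998, 0.0, -0.0]
contact_force: [1.0, -0.9, -6.0]
opening: 0.0609
grip_force: 66.8
```

Emit:
carry_out(
  xyz=[
    [0,20,0],
    [0,12,0],
    [0,0,0],
    [0,0,0],
    [0,0,0],
  ],
  roll=[0,0,-6,-7,-6],
  jaw=[1,1,1,1,1],
)

```text
clock: 6.9
position: [0.5567, 0.1864, 0.257]
tcp_rot: [-0.108, 0.994, -0.0, -0.001]
contact_force: [-1.0, 0.7, -5.4]
opening: 0.0606
grip_force: 66.9
```

Emit:
carry_out(
  xyz=[
    [0,0,10],
    [0,0,15],
    [0,0,10],
    [0,0,0],
    [0,0,0],
  ],
  roll=[0,0,0,0,0],
  jaw=[1,1,1,1,1],
)

```text
clock: 7.4
position: [0.5573, 0.1867, 0.2221]
tcp_rot: [-0.106, 0.994, -0.0, -0.0]
contact_force: [-0.1, -0.3, -3.8]
opening: 0.0607
grip_force: 66.7
```

Run:
```python
from h import *
u=np.array([np.cos(np.radians(11.5)),np.sin(np.radians(11.5))]);v=np.array([-u[1],u[0]])
b=np.array([.5600,.1880]);c=b-.0035*u
to([c[0],c[1],.11],-168)
s=state()
p=s['position'];print('cap pred',proj('wrist',[p[0],p[1],p[2]+.0165],s))
for a in(-1,1):
  print('cheek front inner',proj('wrist',[*(b-.030*u+a*.0385*v),.05],s))
cv2.imwrite('pics/w3.png',cams.capture('wrist')[:,:,::-1]);cv2.imwrite('pics/t3.png',cams.capture('top')[:,:,::-1])
```

```text
pos [0.5573 0.1867 0.2221] xyaw -167.83 tilt [-2.e-04 -7.e-04 -1.e+00] j [ 0.6   0.34 -0.12  0.   -1.11 -1.96] t 7.4 shift [  0.5   0.9 112.1] roll 0.17
cap pred (np.float64(326.27397333802566), np.float64(357.6587386250995))
cheek front inner (np.float64(278.5595984288975), np.float64(179.80989517673245))
cheek front inner (np.float64(379.25732553997375), np.float64(181.0997709476668))
```

View pics/w3.png

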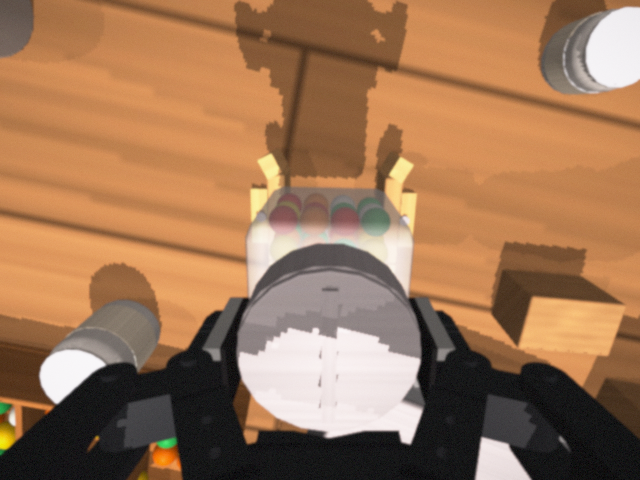

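The front ends of the brace cheeks show at about (279,180) and (394,180), slightly right of the prediction. I'll enlarge that part.

Run:
```python
from h import *
im=cv2.imread('pics/w3.png')
cv2.imwrite('pics/w3c.png',cv2.resize(im[140:260,230:430],None,fx=4,fy=4,interpolation=cv2.INTER_CUBIC))
hsv=cv2.cvtColor(im,cv2.COLOR_BGR2HSV);m=cv2.inRange(hsv,(18,70,150),(35,255,255))
for r in range(150,240,8):print(r,(np.flatnonzero(m[r,240:430])+240).tolist())
s=state();u=np.array([np.cos(np.radians(11.5)),np.sin(np.radians(11.5))]);v=np.array([-u[1],u[0]]);b=np.array([.56,.188])
for x in(-.048,-.04,-.03,-.02,-.01,0):print(x,[np.round(proj('wrist',[*(b+x*u+a*v),.05],s),1).tolist() for a in(-.0525,-.0385,.0385,.0525)])
```

```text
150 []
158 [260, 261, 262, 263, 264, 265, 266, 267, 268, 269, 270, 271, 272, 273, 274, 398, 399, 400, 401, 402, 403]
166 [260, 261, 262, 263, 264, 265, 266, 267, 268, 269, 270, 271, 272, 273, 274, 275, 276, 277, 278, 279, 394, 395, 396, 397, 398, 399, 400, 401, 402, 403, 404, 405, 406, 407, 408, 409, 410, 411, 412]
174 [264, 265, 266, 267, 268, 269, 270, 271, 272, 273, 274, 275, 276, 277, 389, 390, 391, 392, 393, 394, 395, 396, 397, 398, 399, 400, 401, 402, 403, 404, 405, 406, 407]
182 [268, 269, 270, 271, 272, 273, 274, 275, 276, 277, 278, 388, 389, 390, 391, 392, 393, 394, 395, 396, 397, 398, 399, 400, 401, 402]
190 [250, 251, 252, 253, 254, 255, 256, 257, 258, 259, 260, 261, 262, 263, 264, 265, 266, 267, 268, 269, 270, 271, 272, 273, 387, 388, 389, 390, 391, 392, 393, 394, 395, 396, 397, 398, 399, 400]
198 [250, 251, 252, 253, 254, 255, 256, 257, 258, 259, 260, 261, 262, 263, 264, 265, 266, 267, 391, 392, 393, 394, 395, 396, 397, 398, 399, 400, 401, 402, 403, 404, 405, 406, 407, 408, 409, 410, 411, 412, 413, 414, 415]
206 [251, 252, 253, 254, 255, 256, 257, 258, 259, 260, 261, 262, 263, 266, 395, 396, 397, 398, 399, 400, 401, 402, 403, 404, 405, 406, 407, 408, 409, 410, 411, 412, 413, 414]
214 [251, 252, 253, 254, 255, 256, 401, 402, 406, 407, 408, 409, 410, 411, 412, 413, 414]
222 [253, 410, 411, 412, 413]
230 [410, 411, 412]
238 []
-0.048 [[258.9, 154.5], [277.5, 154.8], [379.8, 156.2], [398.4, 156.4]]
-0.04 [[259.3, 165.3], [277.8, 165.5], [379.3, 166.9], [397.7, 167.1]]
-0.03 [[259.8, 178.4], [278.1, 178.7], [378.6, 180.0], [396.8, 180.2]]
-0.02 [[260.3, 191.3], [278.4, 191.6], [377.9, 192.8], [396.0, 193.1]]
-0.01 [[260.8, 204.0], [278.7, 204.2], [377.3, 205.5], [395.2, 205.7]]
0 [[261.3, 216.4], [279.0, 216.6], [376.6, 217.8], [394.3, 218.1]]
```

View pics/w3c.png

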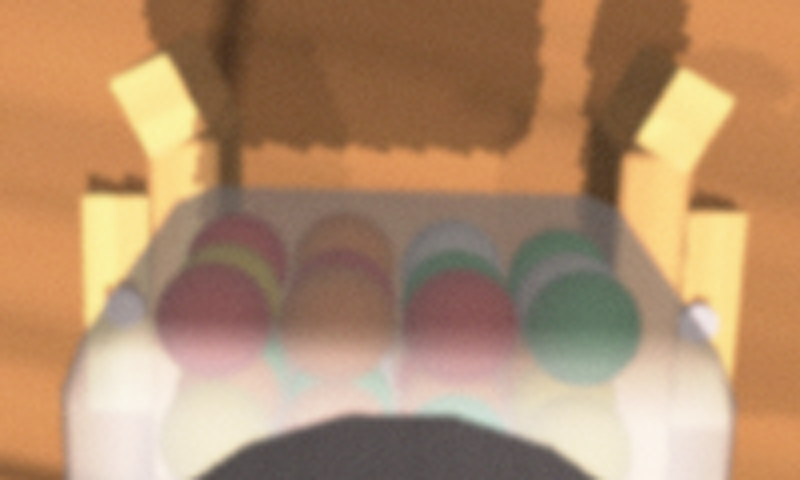

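Both cheek tops sit at inner columns about 284 and 385, mid 334.5; the held jar's mid is about 330 and its prediction 328. So the brace is about 3 mm to tool +y. I'll shift, lower to just above it and check again.

Emit:
carry_out(
  xyz=[
    [0,3,10],
    [0,0,15],
    [0,0,15],
    [0,0,8],
    [0,0,0],
  ],
  roll=[0,0,0,0,0],
  jaw=[1,1,1,1,1],
)

```text
clock: 8.0
position: [0.5557, 0.1896, 0.1728]
tcp_rot: [-0.106, 0.994, -0.001, -0.001]
contact_force: [-0.5, -0.5, -5.0]
opening: 0.0605
grip_force: 66.7
```

Run:
```python
from h import *
u=np.array([np.cos(np.radians(11.5)),np.sin(np.radians(11.5))]);v=np.array([-u[1],u[0]]);b=np.array([.56,.188])
c=b-.0035*u
to([c[0],c[1],.11],-168);s=state();p=s['position']
im=cams.capture('wrist')[:,:,::-1]
cv2.imwrite('pics/w4c.png',cv2.resize(im[140:340,220:440],None,fx=3,fy=3,interpolation=cv2.INTER_CUBIC))
for x in(-.048,-.03,-.01,0):print(x,[np.round(proj('wrist',[*(b+x*u+a*v),.05],s),1).tolist() for a in(-.0525,-.0385,.0385,.0525)])
for a in(-.035,.035):print('jar bottom/shoulder front',[np.round(proj('wrist',[*(p[:2]-.035*u+a*v),z],s),1).tolist() for z in(p[2]-.108,p[2]-.018)])
print('cap',proj('wrist',[p[0],p[1],p[2]+.0165],s))
```

```text
pos [0.5557 0.1896 0.1728] xyaw -167.79 tilt [-0.0028 -0.0015 -1.    ] j [ 0.6   0.38 -0.19 -0.   -1.   -1.96] t 8.0 shift [-0.6 -2.3 62.8] roll 0.21
-0.048 [[241.5, 166.0], [263.6, 166.3], [385.3, 167.9], [407.4, 168.2]]
-0.03 [[242.9, 194.0], [264.6, 194.3], [383.7, 195.9], [405.4, 196.2]]
-0.01 [[244.5, 223.9], [265.6, 224.1], [382.1, 225.7], [403.2, 225.9]]
0 [[245.2, 238.3], [266.1, 238.6], [381.3, 240.0], [402.2, 240.3]]
jar bottom/shoulder front [[270.1, 184.7], [237.1, 225.2]]
jar bottom/shoulder front [[386.0, 186.2], [418.4, 227.6]]
cap (np.float64(326.26124521441443), np.float64(357.5370070751512))
```

View pics/w4c.png

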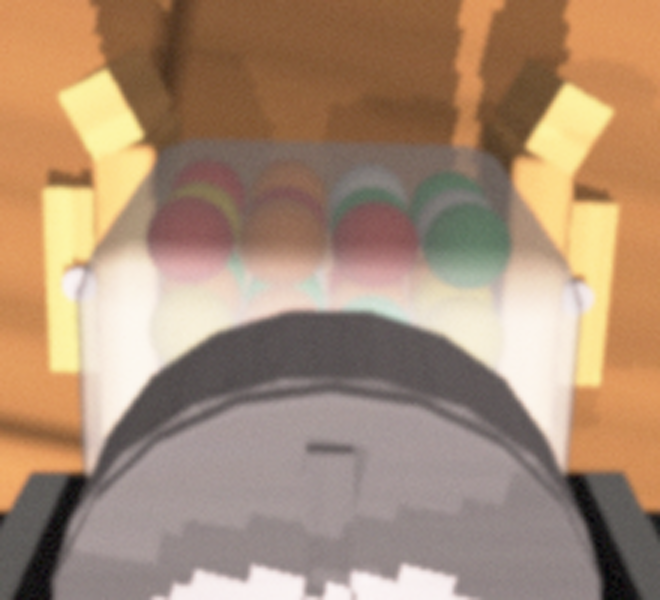

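The jar's bottom edge (cols 272–391) sits centred between the cheeks' inner faces (272–392). I'll go 2 mm further from the back wall and lower.

Emit:
carry_out(
  xyz=[
    [2,0,4],
    [0,0,5],
    [0,0,5],
    [0,0,5],
    [0,0,5],
  ],
  roll=[0,0,0,0,0],
  jaw=[1,1,1,1,1],
)

```text
clock: 8.55
position: [0.5546, 0.1894, 0.1499]
tcp_rot: [-0.106, 0.994, -0.0, 0.0]
contact_force: [-0.9, -0.1, -6.3]
opening: 0.0606
grip_force: 66.8
```

Emit:
carry_out(
  xyz=[
    [0,0,6],
    [0,0,6],
    [0,0,6],
    [0,0,5],
    [0,0,4],
  ],
  roll=[0,0,0,0,0],
  jaw=[1,1,1,1,1],
)

```text
clock: 9.05
position: [0.5545, 0.1894, 0.1227]
tcp_rot: [-0.106, 0.994, -0.0, -0.0]
contact_force: [-0.3, 0.2, -5.6]
opening: 0.0606
grip_force: 66.8
```

Emit:
carry_out(
  xyz=[
    [-1,0,3],
    [-1,0,3],
    [-1,0,0],
    [0,0,0],
    [0,0,0],
  ],
  roll=[0,0,0,0,0],
  jaw=[1,1,1,1,1],
)

```text
clock: 9.55
position: [0.5577, 0.1902, 0.1176]
tcp_rot: [-0.106, 0.994, 0.0, 0.0]
contact_force: [1.5, -0.3, -4.6]
opening: 0.0607
grip_force: 66.8
```

Emit:
carry_out(
  xyz=[
    [-1,0,0],
    [-1,0,0],
    [0,0,0],
    [0,0,0],
    [0,0,0],
  ],
  roll=[0,0,0,0,0],
  jaw=[1,1,1,1,1],
)

```text
clock: 10.05
position: [0.5594, 0.1905, 0.1173]
tcp_rot: [-0.106, 0.994, -0.0, -0.0]
contact_force: [-0.4, -0.5, -4.6]
opening: 0.0604
grip_force: 66.8
```

Emit:
carry_out(
  xyz=[
    [-1,0,0],
    [-1,0,0],
    [0,0,0],
    [0,0,0],
    [0,0,0],
  ],
  roll=[0,0,0,0,0],
  jaw=[1,1,1,1,1],
)

```text
clock: 10.55
position: [0.5614, 0.1909, 0.1173]
tcp_rot: [-0.106, 0.994, -0.0, -0.0]
contact_force: [0.2, 0.5, -6.2]
opening: 0.0609
grip_force: 66.8
```

Emit:
carry_out(
  xyz=[
    [-1,0,0],
    [0,0,0],
    [0,0,0],
    [0,0,0],
    [0,0,0],
  ],
  roll=[0,0,0,0,0],
  jaw=[1,1,1,1,1],
)

```text
clock: 11.05
position: [0.562, 0.191, 0.1172]
tcp_rot: [-0.106, 0.994, -0.0, -0.0]
contact_force: [-2.9, 0.9, -4.2]
opening: 0.0604
grip_force: 66.9
```

Light contact with the back wall. I'll back off 1 mm and set it down.

Emit:
carry_out(
  xyz=[
    [1,0,2],
    [0,0,2],
    [0,0,2],
    [0,0,1],
    [0,0,1],
  ],
  roll=[0,0,0,0,0],
  jaw=[1,1,1,1,1],
)

```text
clock: 11.55
position: [0.5615, 0.1909, 0.1091]
tcp_rot: [-0.106, 0.994, -0.0, 0.0]
contact_force: [-0.8, 0.0, -5.2]
opening: 0.0607
grip_force: 66.9
```

Emit:
carry_out(
  xyz=[
    [0,0,0.5],
    [0,0,0.5],
    [0,0,0.5],
    [0,0,0],
    [0,0,0],
  ],
  roll=[0,0,0,0,0],
  jaw=[1,1,1,1,1],
)

```text
clock: 12.05
position: [0.5615, 0.1909, 0.1085]
tcp_rot: [-0.107, 0.994, 0.0, 0.0]
contact_force: [-2.9, -1.1, 1.2]
opening: 0.0604
grip_force: 67.4
```

Emit:
carry_out(
  xyz=[
    [0,0,0],
    [0,0,-0.2],
    [0,0,-0.2],
    [0,0,-0.2],
    [0,0,-0.2],
  ],
  roll=[-3,-6,-6,-6,-6],
  jaw=[1,1,1,1,1],
)

```text
clock: 12.55
position: [0.5616, 0.1913, 0.1091]
tcp_rot: [-0.337, 0.941, 0.0, 0.001]
contact_force: [-1.5, -0.6, -1.0]
opening: 0.0604
grip_force: 67.4
```

Run:
```python
from h import *
to([.5615,.1909,.1085],-167.8);s=state();print(s['contact_force'],s['torque'],s['opening'])
im=cams.capture('wrist')[:,:,::-1];cv2.imwrite('pics/w5.png',im)
```

```text
pos [0.5616 0.1913 0.1091] xyaw -140.55 tilt [ 0.001  0.001 -1.   ] j [ 0.6   0.46 -0.25 -0.   -0.86 -1.48] t 12.55 shift [ 0.3 -0.2  0.6] roll 27.25
[-1.46364427 -0.64252165 -0.9949372 ] [-0.0140021   0.82395653 -0.16481532] 0.06039844103265791
```

View pics/w5.png

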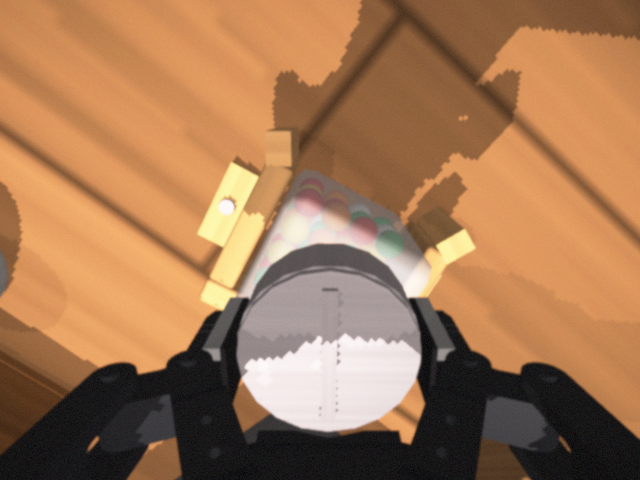

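The jar sits square in the brace and the cap turns with the gripper: the rib stays vertical in the image while the brace has swung about 27°. I'll carry on unscrewing.

Emit:
carry_out(
  xyz=[
    [0,0,-0.2],
    [0,0,-0.2],
    [0,0,-0.2],
    [0,0,-0.2],
    [0,0,-0.2],
  ],
  roll=[-8,-8,-8,-8,-8],
  jaw=[1,1,1,1,1],
)

```text
clock: 13.1
position: [0.5619, 0.1911, 0.1101]
tcp_rot: [-0.639, 0.769, -0.0, 0.001]
contact_force: [-0.6, -0.6, -0.4]
opening: 0.0605
grip_force: 67.4
```

Emit:
carry_out(
  xyz=[
    [0,0,-0.2],
    [0,0,-0.2],
    [0,0,-0.2],
    [0,0,-0.2],
    [0,0,-0.2],
  ],
  roll=[-8,-8,-8,-8,0],
  jaw=[1,1,1,1,1],
)

```text
clock: 13.6
position: [0.5623, 0.1911, 0.1113]
tcp_rot: [0.825, -0.565, 0.001, -0.001]
contact_force: [-0.8, -1.5, -1.1]
opening: 0.061
grip_force: 67.4
```

Run:
```python
from h import *
to([.5615,.1909,.1085],-167.8);s=state();print(s['contact_force'],s['torque'],s['opening'])
```

```text
pos [0.5623 0.1911 0.1113] xyaw -68.84 tilt [ 2.4e-03  7.0e-04 -1.0e+00] j [ 0.6   0.46 -0.25  0.   -0.87 -0.23] t 13.6 shift [-0.1  0.9  2.8] roll 98.96
[-0.75836077 -1.45026927 -1.06024044] [-0.35663471  0.08509306  0.02744145] 0.061033150283336064
```

Emit:
carry_out(
  xyz=[
    [0,0,-0.2],
    [0,0,0],
    [0,0,0],
    [0,0,0],
    [0,0,0],
  ],
  roll=[-8,-8,-2,0,0],
  jaw=[1,1,1,1,1],
)

```text
clock: 14.1
position: [0.5622, 0.1912, 0.1113]
tcp_rot: [0.903, -0.43, 0.001, -0.001]
contact_force: [-0.0, -1.2, -0.3]
opening: 0.0605
grip_force: 67.4
```

Emit:
carry_out(
  xyz=[
    [0,0,-1],
    [0,0,-2],
    [0,0,-2],
    [0,0,-2],
    [0,0,-1],
  ],
  roll=[0,0,0,0,0],
  jaw=[1,1,1,1,1],
)

```text
clock: 14.6
position: [0.5616, 0.1911, 0.1192]
tcp_rot: [0.903, -0.429, 0.0, -0.0]
contact_force: [0.2, -0.5, -0.2]
opening: 0.0608
grip_force: 67.4
```

No weight on the wrist, so the cap is free. I'll lift straight up to about 20 mm above the mouth.

Emit:
carry_out(
  xyz=[
    [0,0,-5],
    [0,0,-8],
    [0,0,-8],
    [0,0,-8],
    [0,0,-5],
  ],
  roll=[0,0,0,0,0],
  jaw=[1,1,1,1,1],
)

```text
clock: 15.1
position: [0.5618, 0.1911, 0.1542]
tcp_rot: [0.903, -0.429, 0.001, -0.001]
contact_force: [-0.3, 0.0, -0.4]
opening: 0.0605
grip_force: 67.4
```

Emit:
carry_out(
  xyz=[
    [0,0,0],
    [0,0,0],
    [0,0,0],
    [0,0,0],
    [0,0,0],
  ],
  roll=[0,0,0,0,0],
  jaw=[1,1,1,1,1],
)

```text
clock: 15.6
position: [0.5612, 0.1908, 0.1525]
tcp_rot: [0.903, -0.429, -0.0, 0.0]
contact_force: [-0.9, -0.1, 0.1]
opening: 0.0607
grip_force: 67.4
```

Run:
```python
from h import *
to([.5615,.1909,.1535],-52);s=state();print(s['contact_force'],s['opening'],s['grip_force'])
a=cams.capture('scene')[180:300,300:460,::-1]
cv2.imwrite('pics/f.png',cv2.resize(a,None,fx=5,fy=5,interpolation=cv2.INTER_CUBIC))
```

```text
pos [0.5612 0.1908 0.1525] xyaw -50.79 tilt [-7.e-04 -4.e-04 -1.e+00] j [ 0.6   0.41 -0.2  -0.   -0.96  0.08] t 15.6 shift [ 0.1 -0.3 -1. ] roll 1.21
[-0.8598941  -0.06410154  0.06551186] 0.06066946078682768 67.39391854964197
```

View pics/f.png

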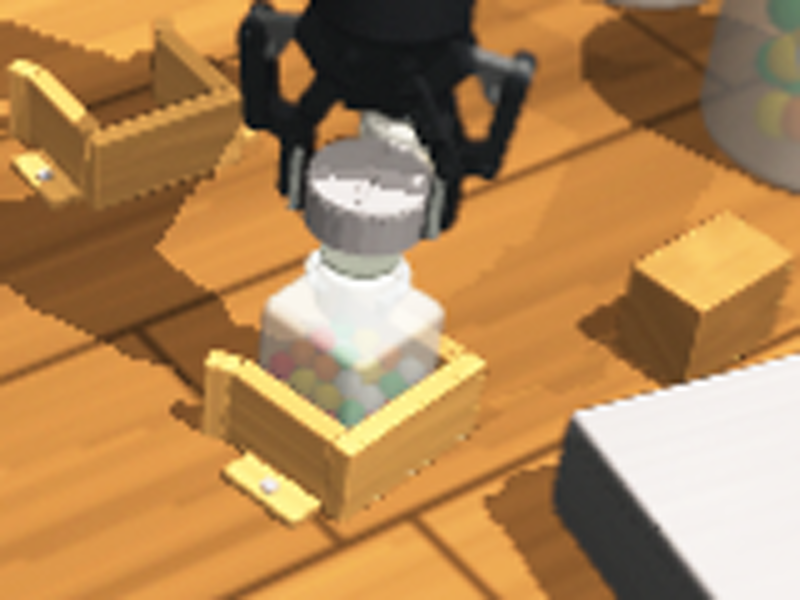

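The jar stands in the brace with its neck ring and the pale seal plate showing at crop (360,265). The level cap is held above it at (367,200), and the geometry puts its rim 19 mm above the plate. Handing in.

```bash
python3 -c "
from cell import workorder;print(workorder.hand_in())"
```

```text
the job is handed in; nothing more can be done
None
```

The job is handed in, and the hand-in gave no verdict: the square jar stands in the far brace with its cap unscrewed and held level, its rim about 19 mm above the mouth by calculation, and no bystander was touched.

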